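# Complete the cruet stand and lift it level

### The job

Set the shaker that stands loose on the worktop into the empty cup of the cruet stand, upright and right down to the bottom, without dropping it, and let go of it. Then take the stand by its wooden grip bar, lift it with both shakers in it about 10 cm clear of the worktop, keeping it level all the while, and finish still holding it there, steady and level. Do not tip the stand, and leave the jar, the tin and the mug where they are.

Things in the scene. Friction and masses are not known exactly. Their poses are not given: they have to be found in the camera images.
- cruet_stand: Cruet stand, 0.34 kg: wooden board 74 x 236 mm, top 12 mm up, an open round steel cup near each end, in the middle a wire arch with a wooden grip bar. Origin: centre of the underside; y runs along the board towards the empty cup, x across it, z up. Cup centres 82 mm either side of the origin. Each cup: 63 mm wide at the lip, 56 mm inside; floor 15 mm, lip 48 mm above the underside.
- grip_bar (a point): Centre of the wooden grip bar on top of the stand's wire arch, 100 mm above the stand's underside. The bar runs along the stand's y axis: 44 mm long (y), 18 mm wide (x), 20 mm high (z); pinch it across x. The arch's two wires (6 mm thick) stand 27 mm either side of the middle, on the y axis.
- empty_cup (a point): Centre of the inner floor of the empty cup, 82 mm from the stand's origin along its +y axis, where the underside of the loose shaker must come to stand.
- full_cup (a point): Centre of the inner floor of the other cup, where the second shaker already stands.
- shaker_out: The loose shaker: a slim clear shaker with white filling and a grey domed cap, round, 44 mm across at most, 90 mm high, about 0.1 kg, standing upright on the worktop. Origin: centre of its underside; z is up. Grasp it 50 to 65 mm above its underside.
- shaker_in: The other shaker, of the same shape and size, with grey filling; it already stands in the other cup of the stand. Origin: centre of its underside, z up.
- black_jar: Bystander: spice jar with a black cap, 41 mm across, 105 mm high, standing on the worktop. Origin: centre of its underside.
- tin: Bystander: small food tin, 57 mm across, 72 mm high, standing on the worktop. Origin: centre of its underside.
- mug: Bystander: white mug, 82 x 115 x 88 mm with its handle, standing on the worktop behind the stand. Origin: centre of its underside. (A wall cabinet hangs over the back of the worktop, its underside about 0.5 m up: keep the wrist clear of it.)

How it is judged (in metres and radians):
On the way, in this order (a step that is already met when the one before it is completed fails the run):
1. the loose shaker stands on the floor of the empty cup, upright and let go, the stand still on the worktop (horizontal distance between shaker_out and empty_cup below 0.012 m and z of shaker_out in the frame of empty_cup below 0.005 m and angle between shaker_out's own z axis and vertical below 0.15 rad and contact force between shaker_out and the fingers below 0.3 N and height (world z) of cruet_stand below 0.01 m), for 0.2 s.
2. the stand is off the worktop, level, with both shakers in it, carried by the fingers (height (world z) of cruet_stand above 0.03 m and angle between cruet_stand's own z axis and vertical below 0.15 rad and contact force between cruet_stand and the fingers above 2 N and distance between shaker_out and empty_cup below 0.015 m and distance between shaker_in and full_cup below 0.015 m), for 0.2 s.
At the end, for the whole second after the job is handed in: The fingers hold the stand, underside 7 to 20 cm above the worktop, level within 0.1 rad, still (under 3 cm/s, 0.15 rad/s), touching no bystander; both shakers stand in their cups (within 15 mm), untouched by the fingers; jar, tin and mug within 3 cm of where they were (height (world z) of cruet_stand between 0.07 and 0.2 m and angle between cruet_stand's own z axis and vertical below 0.1 rad and linear speed of cruet_stand below 0.03 m/s and angular speed of cruet_stand below 0.15 rad/s and contact force between cruet_stand and the fingers above 2 N and contact force between each of shaker_out, shaker_in and the fingers below 0.3 N and contact force between cruet_stand and black_jar below 0.2 N and contact force between cruet_stand and tin below 0.2 N and contact force between cruet_stand and mug below 0.2 N and distance between shaker_out and empty_cup below 0.015 m and distance between shaker_in and full_cup below 0.015 m and distance of each of black_jar, tin, mug from where it was at the start of the episode below 0.03 m); the arm keeps its last pose, push and grip.
It fails at once if the stand was tipped by more than 0.25 rad (angle between cruet_stand's own z axis and vertical above 0.25 rad).
It fails at once if the loose shaker was dropped (falling free of the fingers at over 0.6 m/s) (contact force between shaker_out and the fingers below 0.1 N and linear speed of shaker_out above 0.6 m/s).
It fails at once if the jar, the tin or the mug was displaced by more than 3 cm (distance of any of black_jar, tin, mug from where it was at the start of the episode above 0.03 m).
It also fails if it takes over 51 s, if anything falls off the work surface, if the arm or the gripper's body presses on something with over 40 N, if the wrist force passes 120 N, or if a joint passes its speed limit or range.

### The arm

A 6-joint arm with a two-finger parallel gripper is mounted at the origin on a cart in front of the work surface, level with it; the furniture and walls round the work are solid. World frame = base frame: x ahead of the robot, y to its left, z up, the work surface at z = 0. Lengths are in mm, angles in rad, forces in N, time in s.
With the tool pointing down it reaches from about 325 to 875 mm from the base axis. Payload 4.4 kg.
Tool frame: the origin (TCP) lies midway between the tips of the shut fingers; the grasp point (between the pads) lies 19 mm behind it; z points along the fingers, y is the line along which they close (so a half turn about z gives the same grasp; the last joint's range is limited). The gripper opens to 85 mm and grips with 20 to 120 N. Pads are 22 mm wide; open, the fingers measure 114 mm over their backs; the gripper's body (76 mm by 85 mm) begins 54 mm behind the grasp point. The pads swing forward as they close: fully open they stand 13 mm farther back than shut.
Start: joints at [-1.298, 0.207, 1.542, -0, 1.393, -0.15], TCP at [236.444, -524.139, 231.282] pointing down, gripper open.
Joint ranges: [-2.73, 2.73], [-0.86, 2.22], [0.23, 2.46], [-1.11, 4.25], [0.08, 2.63], [-2.82, 2.82]. Speed limits (rad/s): [2.79, 2.79, 3.14, 3.14, 3.14, 3.14].

### API

Orientations are given as [roll, pitch, yaw] about the fixed x, y, z axes, in that order (R = Rz(yaw) Ry(pitch) Rx(roll)).
In Python, from rig import monitor, eyes, job gives the robot as it stands.
- The arm moves only by the shell command python3 -m jog 'ROWS'. ROWS is JSON, one flat list of numbers, 5 for each row, row after row: the shift along the world's x, y, z in mm, then the turn about the world's z in degrees, then the closure, from 0 (fully open) to 1 (shut). In form: [dx, dy, dz, yaw, hand, dx, dy, dz, yaw, hand, ...]. A call has 1 to 12 rows; each row shifts and turns the commanded pose from where the row before left it; what a row does not reach is not made up. A row lasts 1/10 s, in which the tool goes at most 50 mm and 8.59 degrees, less where a joint would pass 70% of its speed; a pose out of reach is approached as far as the arm can. A call with a gripper value outside its range is refused whole. The fingers move at their own pace and stop on an object; the grip force is fixed at half the most. Time passes only in rows, so rows that do not move let the fingers close. It gives the time, the measured TCP pose, the force, the opening and the grip force at its end, in the units of the state.
- monitor.get_state(): the state, without advancing time (a new reading comes with each control period).
- eyes.snapshot(name): name is "side" or "top"; returns the picture (420x560x3 uint8, red, green, blue); there is no depth.
- eyes.get_calibration(name): a dict with "mtx" (3x3 intrinsics, pixels), "world_from_camera" (4x4, takes a point from camera to world coordinates). Camera axes: x right, y down, z forward; pixel columns grow to the right and rows downward; lengths in mm; the calibration is good to about 2 mm. A picture is of the moment at which its call begins. get_calibration takes no time and is no camera call.
- job.finish_job(): hands the job in; it is judged then, once.
The state is a dict: "time_s": time; "joint_positions": joint angles; "qvel": joint speeds; "joint_torque": joint torques, N m; "eef_pos": TCP position; "tool_rot": TCP orientation; "ft_force": force on the tool from outside, world axes, zero at the start; "moment": the same for the moment, N m; "gripper_width": finger opening in mm; "grip_force": force on a finger pad.
Only numpy, scipy, OpenCV 4.12 (cv2) and the standard library are available. Lean on these libraries where they do the work, as an engineer would, in place of code of your own. Each camera call takes 0.05 s, during which the arm holds its last target. There are 200 camera calls.

## Working session

There is one attempt and no reset: what is moved stays moved. The work goes in short steps, Python scripts to look and compute and a shell command to move; the robot and the scene stay as the last step left them, time stands still between calls to the robot, and variables do not carry over. Pictures are saved under pics/ and viewed, at most 10 in all, crops included, and the job is handed in when it is done.

```bash
mkdir -p pics; python3 - <<'E'
from rig import monitor, eyes
import cv2, numpy as np
for n in("side","top"):
    cv2.imwrite(f"pics/{n}0.png",eyes.snapshot(n)[:,:,::-1])
    c=eyes.get_calibration(n);print(n,np.round(c["mtx"],1).tolist(),np.round(c["world_from_camera"],3).tolist())
s=monitor.get_state();print(s["time_s"],s["eef_pos"],s["tool_rot"],s["gripper_width"])
E
```

```text
side [[379.5, 0.0, 284.7], [0.0, 379.5, 203.3], [0.0, 0.0, 1.0]] [[-0.912, -0.247, 0.328, 226.574], [-0.41, 0.575, -0.708, 782.701], [-0.014, -0.78, -0.626, 734.491], [0.0, 0.0, 0.0, 1.0]]
top [[475.6, 0.0, 271.7], [0.0, 475.6, 210.0], [0.0, 0.0, 1.0]] [[0.02, -0.999, 0.049, 481.582], [-1.0, -0.02, 0.003, 42.339], [-0.002, -0.049, -0.999, 1325.18], [0.0, 0.0, 0.0, 1.0]]
0.1 [ 236.26503194 -523.45842388  230.20489477] [-3.13949929e+00 -3.27063771e-04  4.23805772e-01] 85.19139506427273
```

View pics/side0.png

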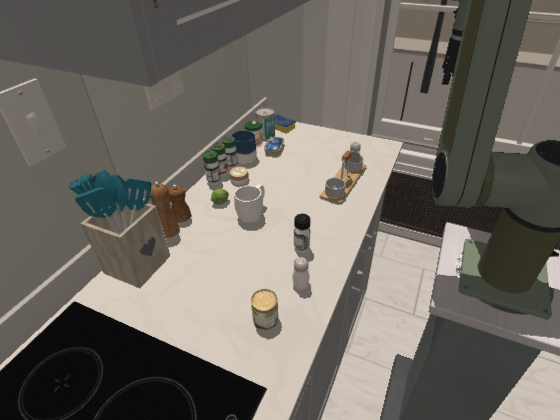

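View pics/top0.png

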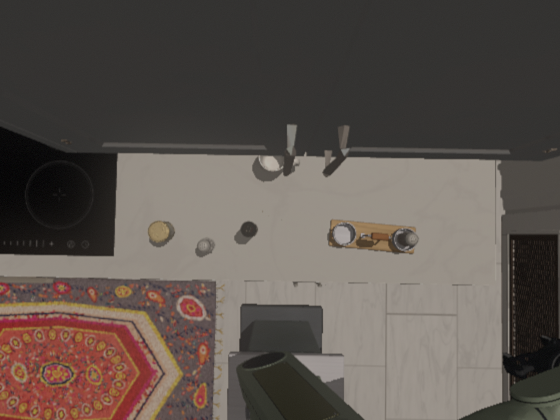

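The side view shows the stand at about (345,180), the loose shaker at (301,272), the jar at (302,232), the tin at (265,309) and the mug at (249,205). In the top view the shaker is at (204,246), the empty cup at (343,235) and the full cup at (406,240). I'll enlarge both views to get accurate pixels.

```bash
cat > h.py <<'E'
import numpy as np
from rig import eyes
def ray(n,p,z):
    c=eyes.get_calibration(n);K=np.array(c["mtx"]);T=np.array(c["world_from_camera"])
    d=T[:3,:3]@np.linalg.inv(K)@[p[0],p[1],1];o=T[:3,3];return np.round(o+d*(z-o[2])/d[2],1)
def proj(n,P):
    c=eyes.get_calibration(n);K=np.array(c["mtx"]);T=np.linalg.inv(np.array(c["world_from_camera"]))
    q=K@(T[:3,:3]@np.array(P,float)+T[:3,3]);return np.round(q[:2]/q[2],1)
E
python3 - <<'E'
import cv2,numpy as np
t=cv2.imread("pics/top0.png");s=cv2.imread("pics/side0.png")
def cr(i,x,y,w,h,k):return cv2.resize(i[y:y+h,x:x+w],None,fx=k,fy=k,interpolation=cv2.INTER_CUBIC)
a=cr(t,320,210,100,50,8);b=cr(t,180,215,100,50,5)
cv2.imwrite("pics/topc.png",np.vstack([cv2.resize(a,(800,400)),cr(t,190,230,100,25,8)]))
cv2.imwrite("pics/sidec.png",np.hstack([cr(s,310,135,66,75,6),cr(s,270,210,66,100,6)[:450]]) if 0 else np.hstack([cr(s,315,135,60,75,6),cr(s,280,250,60,75,6)]))
E
```

```text
(no output)
```

View pics/topc.png

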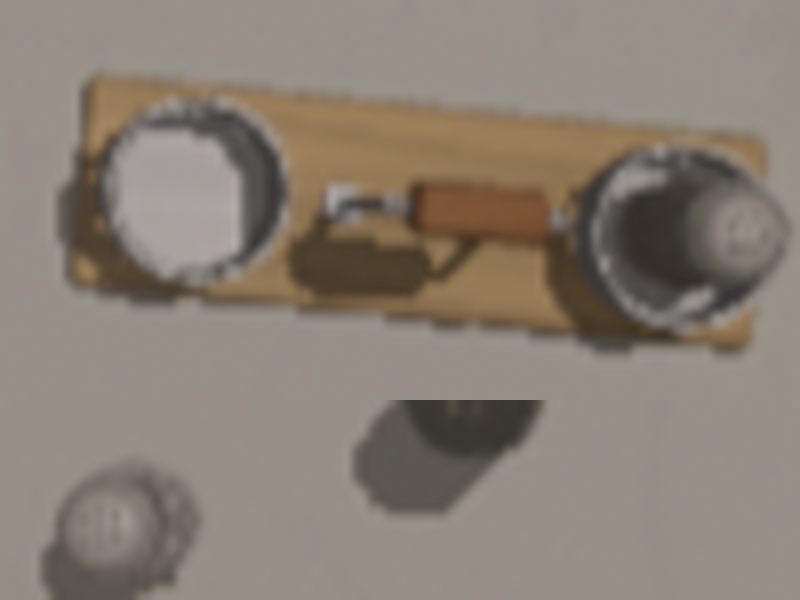

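View pics/sidec.png

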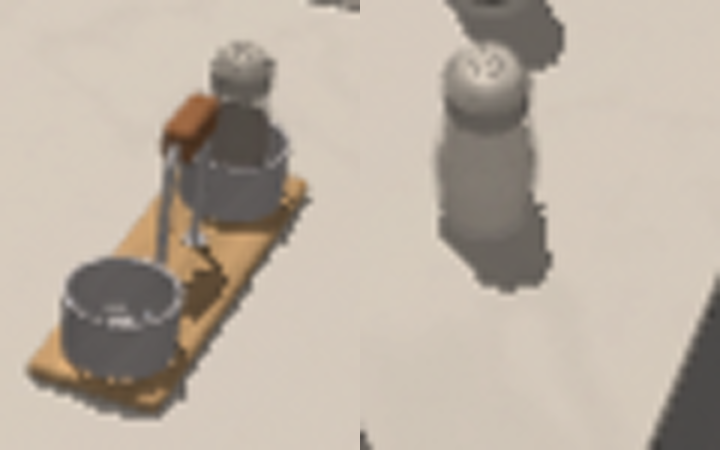

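The top crop shows the board corners, the empty cup lip centred at about (194,190), the full cup lip at (670,237), the grip bar at (481,211), and the shaker cap at (110,525). In the side crop the shaker's axis is at u≈486 and the empty cup lip is at (122,292).

```bash
python3 - <<'E'
from h import *
def o(u,v,k,x,y):return ((u+.5)/k-.5+x,(v+.5)/k-.5+y)
T=lambda u,v:o(u,v,8,320,210)
c=[ray("top",T(*p),12)for p in[(90,73),(767,135),(745,350),(70,290)]];print("corners",*c,"mean",np.mean(c,0))
e=ray("top",T(194,190),48);f=ray("top",T(670,237),48)
print("lips",e,f,"mid",(e+f)/2,"d",np.linalg.norm(e-f),"ang y",np.degrees(np.arctan2(*(e-f)[1::-1])))
print("bar",ray("top",T(481,211),107))
S=lambda u,v:o(u,v,6,315,135)
print("side lip",ray("side",S(122,292),48),"full",ray("side",S(237,140),48),"bar",ray("side",S(191,127),100))
print("shaker top cap z75..85",[ray("top",o(110,125,8,190,230),z)for z in(75,85)],"lower",ray("top",o(140,122,8,190,230),35))
for z,v in((90,55),(70,90),(45,160)):print("side sh",z,ray("side",o(126,v,6,280,250),z))
for n,p,z in(("jar",(249,230),100),("tin",(160,231),72),("mug",(272,162),88)):print(n,ray("top",p,z))
P=lambda x,y,z:[proj(n,(x,y,z)) for n in("side","top")]
E
```

```text
corners [ 524.8 -118.1   12. ] [ 508.  -351.7   12. ] [ 433.9 -344.6   12. ] [ 449.9 -112.2   12. ] mean [ 479.15 -231.65   12.  ]
lips [ 485.1 -149.1   48. ] [ 472.5 -308.6   48. ] mid [ 478.8  -228.85   48.  ] d 159.99690622008916 ang y 85.48319316234371
bar [ 480. -232.  107.]
side lip [ 484.4 -145.4   48. ] full [ 471.2 -310.4   48. ] bar [ 478.4 -230.6  100. ]
shaker top cap z75..85 [array([446.6, 222.9,  75. ]), array([446.9, 221.5,  85. ])] lower [446.7 218.6  35. ]
side sh 90 [447.3 224.5  90. ]
side sh 70 [447.1 224.2  70. ]
side sh 45 [441.6 236.7  45. ]
jar [488.6 102.8 100. ]
tin [481.6 338.4  72. ]
mug [667.7  47.1  88. ]
```

The two views agree: the stand is at about (479,−230.5) with its y axis at 85.9°, the empty cup is at about (485,−148.5), and the shaker is at about (447,222.5). One yaw turn of +61.6° suits both grasps, with the fingers closing across the stand.

```bash
python3 -m jog '[40,30,0,7.7,0, 40,30,0,7.7,0, 40,30,0,7.7,0, 40,30,0,7.7,0, 5,45,0,7.7,0, 5,45,0,7.7,0, 5,45,0,7.7,0, 5,45,0,7.7,0, 5,45,0,0,0, 5,45,0,0,0, 5,45,0,0,0, 5,45,0,0,0]'; python3 -m jog '[2,45,0,0,0, 2,45,0,0,0, 2,45,0,0,0, 2,45,0,0,0, 2,45,0,0,0, 1,41,0,0,0, 0,0,0,0,0, 0,0,0,0,0]'
```

```text
time_s: 1.3
eef_pos: [436.0, -42.3, 231.0]
tool_rot: [-3.141, -0.0, 1.499]
ft_force: [1.0, 0.8, 0.4]
gripper_width: 85.7
grip_force: 0.0
time_s: 2.1
eef_pos: [446.8, 222.3, 230.6]
tool_rot: [-3.14, 0.001, 1.501]
ft_force: [0.2, -0.1, 0.0]
gripper_width: 85.2
grip_force: 0.0
```

```bash
python3 -m jog '[0,0,-35,0,0, 0,0,-35,0,0, 0,0,-35,0,0, 0,0,-35,0,0, 0,0,-25,0,0, 0,0,-17,0,0, 0,0,-10,0,0, 0,0,0,0,0, 0,0,0,0,0]'; python3 - <<'E'
from rig import eyes
import cv2,numpy as np
def cr(i,x,y,w,h,k):return cv2.resize(i[y:y+h,x:x+w],None,fx=k,fy=k,interpolation=cv2.INTER_CUBIC)
s=eyes.snapshot("side")[:,:,::-1];t=eyes.snapshot("top")[:,:,::-1]
cv2.imwrite("pics/p1.png",np.hstack([cr(s,250,210,80,100,5),cr(t,160,190,80,100,5)]))
E
```

```text
time_s: 3.0
eef_pos: [448.2, 221.3, 39.9]
tool_rot: [3.141, -0.0, 1.498]
ft_force: [0.2, -0.5, -0.3]
gripper_width: 85.5
grip_force: 0.0
```

View pics/p1.png

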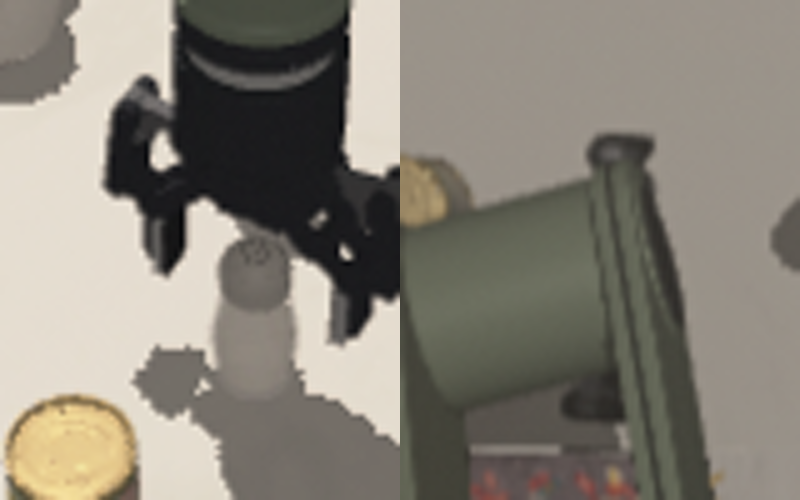

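The fingers straddle the shaker; their midpoint is at about (251,306) and the shaker's axis at u≈255. I'll close and lift.

```bash
python3 -m jog '[0,0,0,0,1, 0,0,0,0,1, 0,0,0,0,1, 0,0,0,0,1, 0,0,0,0,1, 0,0,0,0,1, 0,0,0,0,1, 0,0,0,0,1, 0,0,0,0,1, 0,0,0,0,1, 0,0,0,0,1]' ; python3 -m jog '[0,0,5,0,1, 0,0,10,0,1, 0,0,20,0,1, 0,0,25,0,1, 0,0,25,0,1, 0,0,20,0,1, 0,0,15,0,1, 0,0,0,0,1]';  python3 - <<'E'
from rig import eyes
import cv2,numpy as np
def cr(i,x,y,w,h,k):return cv2.resize(i[y:y+h,x:x+w],None,fx=k,fy=k,interpolation=cv2.INTER_CUBIC)
s=eyes.snapshot("side")[:,:,::-1]
cv2.imwrite("pics/p2.png",cr(s,240,150,100,130,4.5))
E
```

```text
time_s: 4.2
eef_pos: [448.0, 222.2, 40.2]
tool_rot: [3.141, -0.0, 1.499]
ft_force: [-1.3, -0.1, 5.9]
gripper_width: 35.5
grip_force: 59.1
time_s: 5.0
eef_pos: [449.4, 222.5, 162.3]
tool_rot: [3.136, -0.002, 1.499]
ft_force: [0.1, 0.0, -0.4]
gripper_width: 35.8
grip_force: 59.4
```

View pics/p2.png

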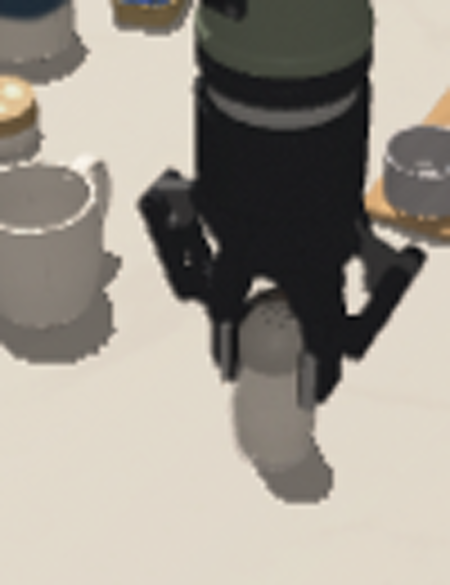

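```bash
python3 - <<'E'
from h import *
k=lambda p:np.round((p-[240,150]+.5)*4.5-.5)
for y in(220,222.5,225):
  for z in(122,147,172,192,212):print(y,z,k(proj("side",(449,y,z))))
E
```

```text
220 122 [275. 440.]
220 147 [276. 404.]
220 172 [277. 367.]
220 192 [277. 336.]
220 212 [278. 304.]
222.5 122 [274. 443.]
222.5 147 [274. 407.]
222.5 172 [275. 370.]
222.5 192 [275. 339.]
222.5 212 [276. 307.]
225 122 [272. 446.]
225 147 [272. 410.]
225 172 [273. 373.]
225 192 [274. 342.]
225 212 [274. 310.]
```

Holding upright, and the projected axis matches. I'll carry the shaker, raised over the jar, to above the empty cup.

```bash
python3 -m jog '[0,0,20,0,1, 0,-10,20,0,1, 4,-25,0,0,1, 4,-40,0,0,1, 4,-40,0,0,1, 4,-40,0,0,1, 4,-40,0,0,1, 4,-40,0,0,1, 4,-40,0,0,1, 4,-40,0,0,1, 4,-30,0,0,1, 1.5,-15,0,0,1]' ; python3 -m jog '[0,-10.5,0,0,1, 0,0,-20,0,1, 0,0,-25,0,1, 0,0,-25,0,1, 0,0,-10,0,1, 0,0,0,0,1, 0,0,0,0,1, 0,0,0,0,1]';  python3 - <<'E'
from rig import eyes, monitor
from h import *
import cv2,numpy as np
def cr(i,x,y,w,h,k):return cv2.resize(i[y:y+h,x:x+w],None,fx=k,fy=k,interpolation=cv2.INTER_CUBIC)
s=eyes.snapshot("side")[:,:,::-1]
cv2.imwrite("pics/p3.png",cr(s,290,110,100,100,6))
p=[]
for i in range(8):
  eyes.snapshot("side"); p.append(monitor.get_state()["eef_pos"])
p=np.mean(p,0);print(p)
k=lambda q:np.round((q-[290,110]+.5)*6-.5)
for z in(48,80,105,150):print(z,k(proj("side",(485,-148.5,z))))
E
```

```text
time_s: 6.25
eef_pos: [484.3, -140.2, 197.9]
tool_rot: [-3.139, -0.0, 1.496]
ft_force: [-0.0, 1.1, -0.0]
gripper_width: 35.0
grip_force: 59.4
time_s: 7.05
eef_pos: [486.1, -148.9, 120.8]
tool_rot: [3.139, 0.001, 1.499]
ft_force: [0.0, 0.4, -0.8]
gripper_width: 35.4
grip_force: 59.4
[ 485.40981716 -148.85069343  119.99993827]
48 [272. 439.]
80 [277. 387.]
105 [281. 346.]
150 [288. 268.]
```

View pics/p3.png

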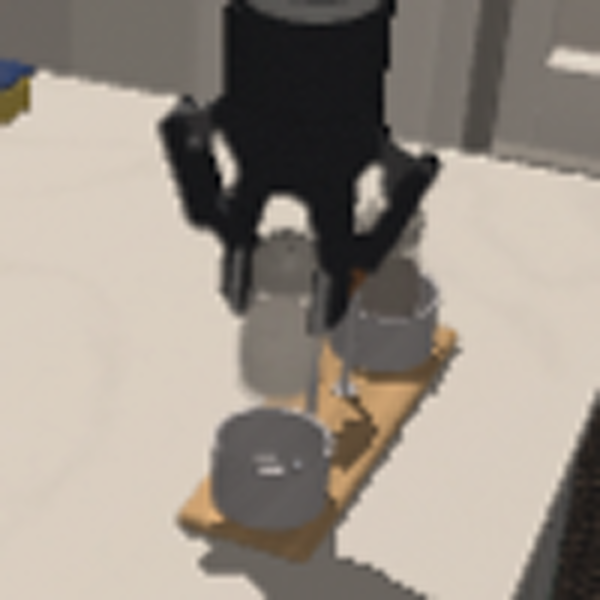

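The cup lip centre at (271,440) matches the prediction of (272,439), and the shaker's axis at u≈279 is within 2 px of the cup's. I'll go down.

```bash
python3 -m jog '[0,0,-12,0,1, 0,0,-12,0,1, 0,0,-8,0,1, 0,0,-5,0,1, 0,0,0,0,1]'; python3 -m jog '[0,0,-5,0,1, 0,0,-5,0,1, 0,0,-5,0,1, 0,0,0,0,1]';  python3 -m jog '[0,0,-4,0,1, 0,0,-4,0,1, 0,0,-2,0,1, 0,0,0,0,1, 0,0,0,0,1]'
```

```text
time_s: 8.0
eef_pos: [483.9, -148.1, 80.8]
tool_rot: [-3.139, -0.001, 1.499]
ft_force: [-0.1, 0.3, -0.5]
gripper_width: 35.1
grip_force: 59.4
time_s: 8.4
eef_pos: [484.3, -148.3, 66.4]
tool_rot: [-3.14, -0.001, 1.499]
ft_force: [0.2, -0.1, -0.7]
gripper_width: 35.4
grip_force: 59.4
time_s: 8.9
eef_pos: [485.0, -148.6, 57.3]
tool_rot: [-3.142, -0.0, 1.499]
ft_force: [-0.6, 0.1, -0.4]
gripper_width: 35.4
grip_force: 59.4
```

```bash
python3 -m jog '[0,0,-1,0,1, 0,0,0,0,1]';python3 -m jog '[0,0,-1,0,1, 0,0,0,0,1]'
```

```text
time_s: 9.1
eef_pos: [485.0, -148.7, 56.3]
tool_rot: [3.142, 0.0, 1.499]
ft_force: [-0.4, -0.7, -0.1]
gripper_width: 35.4
grip_force: 59.4
time_s: 9.3
eef_pos: [485.0, -148.6, 55.3]
tool_rot: [3.141, 0.0, 1.499]
ft_force: [-0.4, -0.5, -0.0]
gripper_width: 35.5
grip_force: 59.4
```

```bash
python3 -m jog '[0,0,-1,0,1, 0,0,0,0,1]'
```

```text
time_s: 9.5
eef_pos: [485.1, -148.7, 55.1]
tool_rot: [-3.141, 0.0, 1.499]
ft_force: [-2.0, 0.6, 5.9]
gripper_width: 35.3
grip_force: 60.4
```

Contact at 5.9 N, at the expected height. Next, release and rise.

```bash
python3 -m jog '[0,0,0,0,0.5, 0,0,0,0,0.4, 0,0,0,0,0.3, 0,0,0,0,0.2, 0,0,0,0,0.1, 0,0,0,0,0, 0,0,0,0,0, 0,0,0,0,0, 0,0,0,0,0]'; python3 -m jog '[0,0,10,0,0, 0,0,20,0,0, 0,0,35,0,0, 0,0,35,0,0, 0,0,25,0,0, 0,0,0,0,0, 0,0,0,0,0]';  python3 - <<'E'
from rig import eyes
from h import *
import cv2
def cr(i,x,y,w,h,k):return cv2.resize(i[y:y+h,x:x+w],None,fx=k,fy=k,interpolation=cv2.INTER_CUBIC)
s=eyes.snapshot("side")[:,:,::-1]
cv2.imwrite("pics/p4.png",cr(s,290,110,100,100,6))
k=lambda q:np.round((q-[290,110]+.5)*6-.5)
for P in((485,-148.5,48),(485,-148.5,85),(479,-230.5,100),(473.2,-312.3,85)):print(P,k(proj("side",P)))
E
```

```text
time_s: 10.4
eef_pos: [484.9, -148.6, 54.3]
tool_rot: [3.142, 0.0, 1.499]
ft_force: [-0.4, 0.2, 0.3]
gripper_width: 85.4
grip_force: 0.0
time_s: 11.1
eef_pos: [485.3, -148.8, 180.3]
tool_rot: [3.14, 0.001, 1.499]
ft_force: [-0.0, 0.0, -1.3]
gripper_width: 85.4
grip_force: 0.0
(485, -148.5, 48) [272. 439.]
(485, -148.5, 85) [278. 379.]
(479, -230.5, 100) [340. 277.]
(473.2, -312.3, 85) [391. 230.]
```

View pics/p4.png

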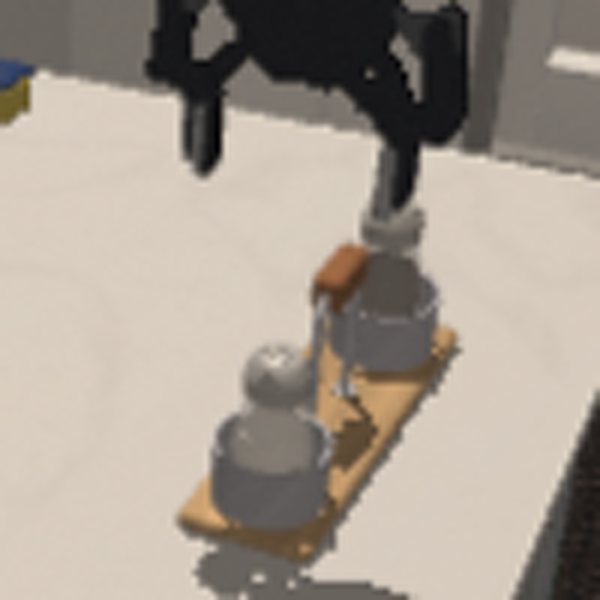

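The shaker is seated upright: the cap at (279,376) compares with a predicted (278,379), and the bar at (341,277) matches too. I'll go to the bar and pinch it.

```bash
python3 -m jog '[-2,-27,0,0,0, -2,-27,0,0,0, -2,-28,0,0,0, 0,0,-25,0,0, 0,0,-25,0,0, 0,0,-25,0,0, 0,0,-16,0,0, 0,0,-10,0,0, 0,0,0,0,0, 0,0,0,0,0]'; python3 -m jog '[0,0,0,0,0.3, 0,0,0,0,0.5, 0,0,0,0,0.6, 0,0,0,0,0.65, 0,0,0,0,0.7, 0,0,0,0,0.75, 0,0,0,0,0.8, 0,0,0,0,1, 0,0,0,0,1, 0,0,0,0,1, 0,0,0,0,1]'
```

```text
time_s: 12.15
eef_pos: [478.9, -230.6, 78.1]
tool_rot: [-3.141, -0.0, 1.499]
ft_force: [0.3, 0.3, 0.5]
gripper_width: 85.6
grip_force: 0.0
time_s: 13.25
eef_pos: [479.2, -230.7, 78.4]
tool_rot: [3.141, 0.0, 1.499]
ft_force: [1.1, 0.8, 0.2]
gripper_width: 17.2
grip_force: 58.9
```

Gripped at 17.2 mm, where the bar should be 18 mm. I'll lift slowly.

```bash
python3 -m jog '[0,0,1,0,1, 0,0,2,0,1, 0,0,4,0,1, 0,0,6,0,1, 0,0,8,0,1, 0,0,9,0,1, 0,0,9,0,1, 0,0,9,0,1, 0,0,9,0,1, 0,0,9,0,1, 0,0,9,0,1, 0,0,9,0,1]'; python3 -m jog '[0,0,9,0,1, 0,0,7,0,1, 0,0,4,0,1, 0,0,2,0,1, 0,0,0,0,1, 0,0,0,0,1, 0,0,0,0,1, 0,0,0,0,1, 0,0,0,0,1, 0,0,0,0,1]';  python3 - <<'E'
from rig import eyes
from h import *
import cv2
def cr(i,x,y,w,h,k):return cv2.resize(i[y:y+h,x:x+w],None,fx=k,fy=k,interpolation=cv2.INTER_CUBIC)
s=eyes.snapshot("side")[:,:,::-1]
cv2.imwrite("pics/p5.png",cr(s,270,70,130,100,6))
E
```

```text
time_s: 14.45
eef_pos: [478.9, -230.6, 163.1]
tool_rot: [3.142, -0.0, 1.499]
ft_force: [0.4, 0.2, -4.3]
gripper_width: 17.2
grip_force: 58.7
time_s: 15.45
eef_pos: [478.9, -230.6, 184.2]
tool_rot: [-3.141, -0.0, 1.499]
ft_force: [-0.0, 0.1, -4.8]
gripper_width: 17.0
grip_force: 58.6
```

View pics/p5.png

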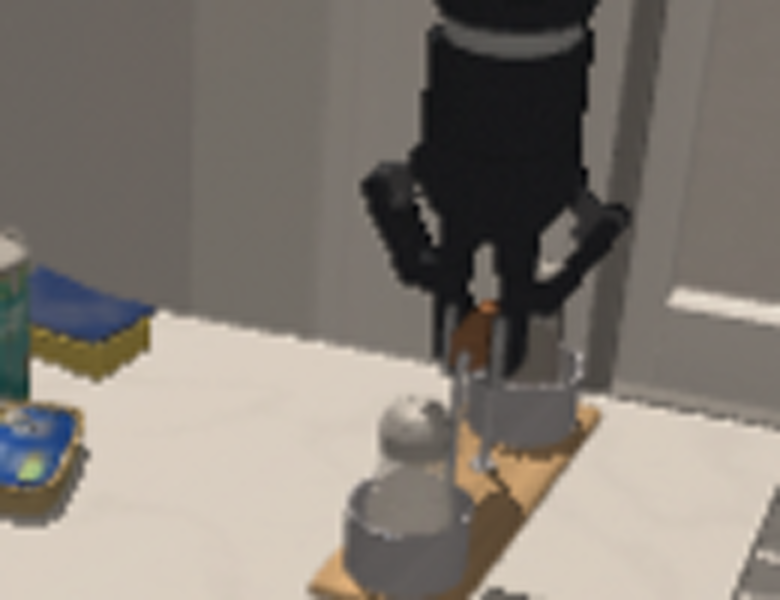

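The stand hangs with both shakers in it. The empty-side cup's lip is centred at about (408,508) and the full-side lip at about (526,370); I'll compare these with a level stand raised 106 mm.

```bash
python3 - <<'E'
from h import *
from rig import monitor
k=lambda q:np.round((q-[270,70]+.5)*6-.5)
for P in((485,-148.5,154),(473.2,-312.3,154),(485,-148.5,144),(473.2,-312.3,164)):print(P,k(proj("side",P)))
s=monitor.get_state();print(s["time_s"],s["moment"],s["ft_force"],np.abs(s["qvel"]).max())
E
```

```text
(485, -148.5, 154) [408. 501.]
(473.2, -312.3, 154) [524. 358.]
(485, -148.5, 144) [406. 518.]
(473.2, -312.3, 164) [526. 342.]
15.5 [-0.04065025 -0.00627713  0.00347139] [ 0.761927   -0.05718916 -6.13511049] 0.002094137082829437
```

Both lips sit about equally off the prediction, so the stand is level, roughly 10 cm up and still.

```bash
python3 -c "
from rig import job
print(job.finish_job())"
```

```text
the job is handed in; nothing more can be done
None
```

The loose shaker stands upright in the empty cup, and the gripper is holding the stand level and still about 10 cm above the worktop with both shakers in it; the job is handed in, but no verdict came back.

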